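# Put the eyepiece away in the free bay and slide the dust cover over it

### The job

Put the microscope eyepiece away: stand it upright in whichever bay of the lens keeper is empty (the other one holds the cleaner bottle), let go of it, and then slide the dust cover from the middle fully home over the eyepiece. Leave the cleaner bottle standing in its bay and do not move the other things lying about.

Things in the scene. Friction and masses are not known exactly. Their poses are not given: they have to be found in the camera images.
- eyepiece: Microscope eyepiece standing on the table, 54 mm tall. From below: black cap 30 mm diameter to height 12, steel tube 23 mm diameter to 20, broad black body 36 mm diameter from 20 to 50 with a thin metal band (grip here), rubber eye cup 32 mm diameter to the top. 60 to 130 g. Origin at the centre of its underside, z up. Two steel objectives stand near; the three swap places.
- keeper: Lens keeper: grey box fixed to the table, 140 (x) x 320 (y) mm, walls 62 high, thin metal rails on the long walls to 67. Along its y: a bay at each end, a solid deck 110 long, 62 high in the middle. Long walls 8 thick, end walls 5. Each bay is open above, 124 (x) x 100 (y) inside, 57 deep, floor 5 above the table. Origin at the centre of its underside, z up, y along its length.
- bay_left (a point): Centre of the floor of the bay at the keeper's +y end, 105 mm from its middle (axes as the keeper's). A 2 mm felt pad lies in the empty bay, whichever it is.
- bay_right (a point): Centre of the floor of the bay at the keeper's -y end, 105 mm from its middle (axes as the keeper's).
- cover (a joint): Slide of the dust cover along the keeper's y, in m: 0 = parked on the middle deck (as at the start, to within 8 mm), +0.105 = stop, fully home over bay_left, -0.105 = stop, fully home over bay_right. Friction about 2 N; stays where it is left.
- cover_rib (a point): Middle of the top edge of the black rib on the dust cover, 93 mm above the table. The cover is a metal plate 130 (x) x 110 (y) x 5 mm lying at wall height, its top 67 mm above the table; the upright rib on its middle is 60 mm long along the keeper's x, 14 mm thick along y, 26 mm high. Axes as the keeper's.
- cleaner: White lens-cleaner bottle, 42 mm diameter, 120 mm tall, standing in one of the two bays and sticking out of it, so the cover cannot pass over that bay. Origin at the centre of its underside.
- objective_long: Steel objective standing on the table, 25 mm diameter, stepped narrower towards the top, 58 mm tall. Bystander. Origin under its centre.
- objective_short: The same, 40 mm tall. Bystander. Origin under its centre.
- slide_box: Flat closed box for slides, 102 x 82 x 38 mm. Bystander. Origin under its centre.
- petri: Clear covered dish, 94 mm diameter, 16 mm high. Bystander. Origin under its centre.
- dropper: Small amber bottle, 32 mm diameter, 75 mm tall. Bystander. Origin under its centre.
- tweezers: Steel tweezers lying flat, 125 mm long along their x, 7 mm high. Bystander. Origin under their middle.

How it is judged (in metres and radians):
On the way:
1. the eyepiece stands upright in the empty bay, let go, with the cover still clear of it (((x of eyepiece in the frame of bay_left between -0.05 and 0.05 m and y of eyepiece in the frame of bay_left between -0.04 and 0.04 m and z of eyepiece in the frame of bay_left between -0.004 and 0.01 m) or (x of eyepiece in the frame of bay_right between -0.05 and 0.05 m and y of eyepiece in the frame of bay_right between -0.04 and 0.04 m and z of eyepiece in the frame of bay_right between -0.004 and 0.01 m)) and angle between eyepiece's own z axis and vertical below 0.12 rad and linear speed of eyepiece below 0.03 m/s and contact force between the fingers and eyepiece below 0.5 N and value of joint cover between -0.05 and 0.05 m), for 0.2 s.
At the end, for the whole second after the job is handed in: The eyepiece stands upright (within 7 degrees), at rest and released, on the floor of the bay that was empty; the dust cover is within 6 mm of its stop over that bay; the cleaner bottle stands upright in the other bay within 20 mm of where it was; no bystander has moved more than 30 mm (((x of eyepiece in the frame of bay_left between -0.05 and 0.05 m and y of eyepiece in the frame of bay_left between -0.04 and 0.04 m and z of eyepiece in the frame of bay_left between -0.004 and 0.01 m and value of joint cover above 0.099 m) or (x of eyepiece in the frame of bay_right between -0.05 and 0.05 m and y of eyepiece in the frame of bay_right between -0.04 and 0.04 m and z of eyepiece in the frame of bay_right between -0.004 and 0.01 m and value of joint cover below -0.099 m)) and angle between eyepiece's own z axis and vertical below 0.12 rad and linear speed of eyepiece below 0.03 m/s and distance of cleaner from where it was at the start of the episode below 0.02 m and angle between cleaner's own z axis and vertical below 0.1 rad and distance of each of objective_long, objective_short, slide_box, petri, dropper, tweezers from where it was at the start of the episode below 0.03 m); the robot touches nothing.
It fails at once if the cleaner bottle is shifted by more than 20 mm or tipped (distance of cleaner from where it was at the start of the episode above 0.02 m or angle between cleaner's own z axis and vertical above 0.3 rad).
It fails at once if another thing lying about is moved by more than 30 mm (distance of any of objective_long, objective_short, slide_box, petri, dropper, tweezers from where it was at the start of the episode above 0.03 m).
It also fails if it takes over 43 s, if anything falls off the work surface, if the arm or the gripper's body presses on something with over 40 N, if the wrist force passes 120 N, or if a joint passes its speed limit or range.

### The arm

A 7-joint arm with a two-finger parallel gripper is mounted at the origin on the work surface. World frame = base frame: x ahead of the robot, y to its left, z up, the work surface at z = 0. Lengths are in mm, angles in rad, forces in N, time in s.
With the tool pointing down it reaches from about 425 to 925 mm from the base axis. Payload 6.8 kg.
Tool frame: the origin (TCP) lies midway between the tips of the shut fingers; the grasp point (between the pads) lies 19 mm behind it; z points along the fingers, y is the direction in which the jaws open and shut (so a half turn about z gives the same grasp; the last joint's range is limited). The gripper opens to 85 mm and grips with 20 to 120 N. Pads are 22 mm wide; open, the fingers measure 114 mm over their backs; the gripper's body (76 mm by 85 mm) begins 54 mm behind the grasp point. The pads swing forward as they close: fully open they stand 13 mm farther back than shut.
Start: joints at [-0.108, 0.477, 0.022, 1.555, -0.011, 1.109, -0.083], TCP at [675.016, 0.007, 231.308] pointing down, gripper open.
Joint ranges: [-2.96, 2.96], [-0.34, 2.1], [-1.41, 1.46], [0.24, 2.44], [-1.37, 4.51], [0.17, 1.92], [-2.96, 2.96]. Speed limits (rad/s): [2.39, 2.39, 3.14, 3.14, 3.14, 3.14, 3.14].

### API

Orientations are given as a unit quaternion [x, y, z, w].
In Python, from plant import status, vision, ctrl gives the robot as it stands.
- The arm moves only by the tool jog_arm, never from a script. Its argument "increments" is a list of rows, each a list of 7 numbers: the shift along the tool's x, y, z in m, then the turn, a rotation vector about the tool's x, y, z in rad, then the opening, from -1 (shut) to 1 (fully open). In form: [[x, y, z, ax, ay, az, gripper], ...]. A call has 1 to 12 rows; each row is the pose to reach, as a shift and turn from the pose measured when the call began, along the tool's axes at that moment; what a row does not reach only later rows make up. A row lasts 1/12 s, in which the tool goes at most 41.7 mm and 7.16 degrees, less where a joint would pass 70% of its speed; a pose out of reach is approached as far as the arm can. A call with a gripper value outside its range is refused whole. The fingers move at their own pace and stop on an object; the grip force is fixed at half the most. Time passes only in rows, so rows that repeat a pose let the fingers close. It gives the time, the measured TCP pose, the force and the opening at its end, in the units of the state.
- status.sense(): the state, without advancing time (a new reading comes with each control period).
- vision.capture(name): name is "scene" or "side" or "wrist"; returns a dict with "image" (420x560x3 uint8, red, green, blue), "mtx" (3x3 intrinsics, pixels), "origin" and "orientation" of the camera in the world; the wrist camera has in their place "mount" (4x4, takes a point from camera to tool coordinates, whose origin is the TCP and whose axes are the flange's). Camera axes: x right, y down, z forward; pixel columns grow to the right and rows downward; lengths in mm; the calibration is good to about 2 mm. A picture is of the moment at which its call begins: read the wrist's pose just before it. There is no depth.
- ctrl.sign_off(): hands the job in, once; it reports no verdict.
The state is a dict: "time": time; "q": joint angles; "dq": joint speeds; "tau": joint torques, N m; "ee_pos": TCP position; "ee_rot": TCP orientation; "contact_force": force on the tool from outside, world axes, zero at the start; "ft_torque": the same for the moment, N m; "grip_width": opening from 0.0 (shut) to 1.0 (fully open).
Only numpy, scipy, OpenCV 4.12 (cv2) and the standard library are available. Lean on these libraries where they do the work, as an engineer would, in place of code of your own. Each camera call takes 0.05 s, during which the arm holds its last target.

## Working session

There is one attempt and no reset: what is moved stays moved. The work goes in short steps, Python scripts to look and compute and a tool call to move; the robot and the scene stay as the last step left them, time stands still between calls to the robot, and variables do not carry over. Pictures are saved under pics/ and viewed, and the job is handed in when it is done.

Besides the shell and the picture viewer there is one more tool, called after "Emit:" by a JSON object that holds its "op" and its "data". jog_arm: Moves the arm, as the interface text tells. Its arguments: {"type":"object","properties":{"increments":{"type":"array"}},"required":["increments"]}

```bash
mkdir -p pics; ls
cat > h.py <<'E'
import numpy as np, cv2
from scipy.spatial.transform import Rotation as R
from plant import status, vision, ctrl
def cap(name,fn):
    s=status.sense(); c=vision.capture(name)
    K=np.array(c['mtx'],float)
    if name=='wrist':
        T=np.eye(4);T[:3,:3]=R.from_quat(s['ee_rot']).as_matrix();T[:3,3]=s['ee_pos']
        T=T@np.array(c['mount'],float)
    else:
        T=np.eye(4);o=np.array(c['orientation'],float)
        T[:3,:3]=o if o.shape==(3,3) else R.from_quat(o).as_matrix();T[:3,3]=c['origin']
    cv2.imwrite('pics/'+fn+'.png',c['image'][:,:,::-1]); np.savez('pics/'+fn+'.npz',K=K,T=T)
def ray(fn,uv):
    d=np.load('pics/'+fn+'.npz');r=d['T'][:3,:3]@np.linalg.inv(d['K'])@[uv[0],uv[1],1]
    return d['T'][:3,3],r/np.linalg.norm(r)
def atz(fn,uv,z):
    o,r=ray(fn,uv);return o+r*(z-o[2])/r[2]
def tri(*obs):
    A=np.zeros((3,3));b=np.zeros(3)
    for fn,uv in obs:
        o,r=ray(fn,uv);P=np.eye(3)-np.outer(r,r);A+=P;b+=P@o
    p=np.linalg.solve(A,b)
    return p,[round(float(np.linalg.norm((np.eye(3)-np.outer(r,r))@(p-o))),1) for o,r in (ray(*x) for x in obs)]
def proj(fn,p):
    d=np.load('pics/'+fn+'.npz');q=d['K']@np.linalg.inv(d['T'])[:3]@np.append(p,1);return q[:2]/q[2]
E
python3 - <<'E'
from h import *
for n in ('scene','side','wrist'):
    cap(n,n+'0'); print(n,np.load(f'pics/{n}0.npz')['T'].round(2).tolist())
print(status.sense())
E
```

```text
pics
scene [[0.67, 0.51, -0.54, 1214.55], [0.74, -0.46, 0.49, -520.98], [0.0, -0.73, -0.68, 880.46], [0.0, 0.0, 0.0, 1.0]]
side [[-0.99, -0.07, 0.14, 452.09], [-0.16, 0.5, -0.85, 758.65], [-0.01, -0.86, -0.5, 503.83], [0.0, 0.0, 0.0, 1.0]]
wrist [[1.0, 0.0, -0.0, 675.9], [-0.0, -0.96, -0.28, 72.02], [-0.0, 0.28, -0.96, 372.62], [0.0, 0.0, 0.0, 1.0]]
{'time': 0.15, 'q': array([-0.10812021,  0.47760308,  0.02236706,  1.55616952, -0.01150187,
        1.10929286, -0.08308148]), 'dq': array([-0.0007576 , -0.00203473,  0.00155544, -0.00502866, -0.00036697,
        0.00046141, -0.00058511]), 'tau': array([ 1.55385478e-03, -5.96924365e+01,  1.60940632e+00, -2.81490952e+01,
        1.26662746e-02,  6.56643446e-03,  5.58682734e-05]), 'ee_pos': array([ 6.74572248e+02, -1.84587854e-03,  2.30577395e+02]), 'ee_rot': array([ 7.07093143e-01,  7.07120100e-01, -5.09461470e-04, -4.38500630e-04]), 'contact_force': array([0.08892797, 0.69764097, 1.09353739]), 'ft_torque': array([ 0.02305794, -0.0306813 ,  0.00554432]), 'grip_width': 1.0025340358539236}
```

View pics/scene0.png

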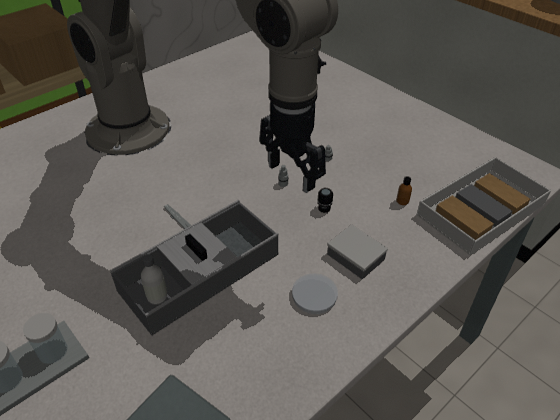

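View pics/side0.png

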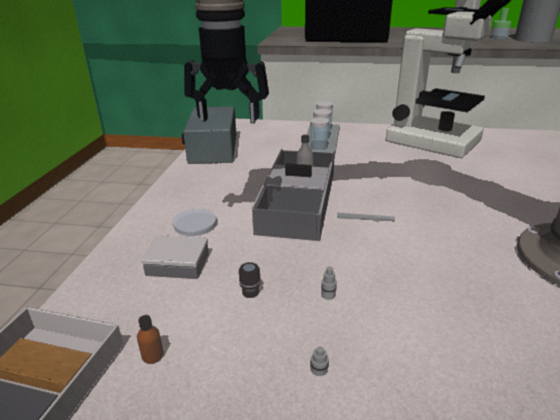

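View pics/wrist0.png

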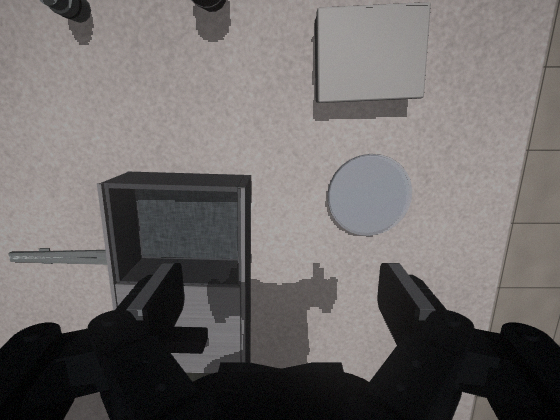

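Run:
```python
import cv2,numpy as np
a=cv2.imread('pics/scene0.png');b=cv2.imread('pics/side0.png')
def z(i,x,y,w,h,s,fn):
    cv2.imwrite('pics/'+fn,cv2.resize(i[y:y+h,x:x+w],None,fx=s,fy=s,interpolation=cv2.INTER_CUBIC))
z(a,100,190,190,140,4,'z1.png')
A=cv2.resize(a[170:230,290:360],None,fx=6,fy=6,interpolation=cv2.INTER_CUBIC)
B=cv2.resize(b[250:310,220:290],None,fx=6,fy=6,interpolation=cv2.INTER_CUBIC)
cv2.imwrite('pics/z2.png',cv2.convertScaleAbs(np.hstack([A,B[:360,:380]]),alpha=1.8))
z(b,240,130,120,120,5,'z3.png')
```

```text
(no output)
```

View pics/z1.png

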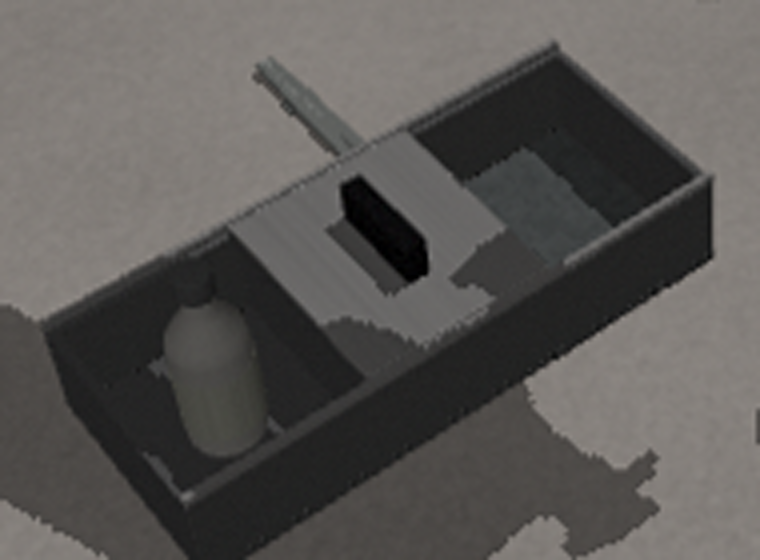

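View pics/z2.png

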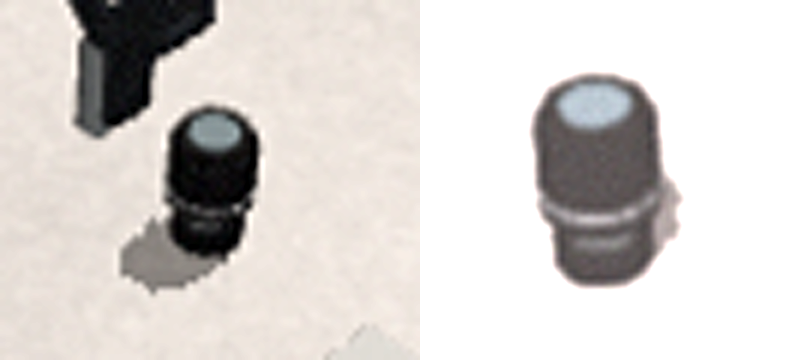

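View pics/z3.png

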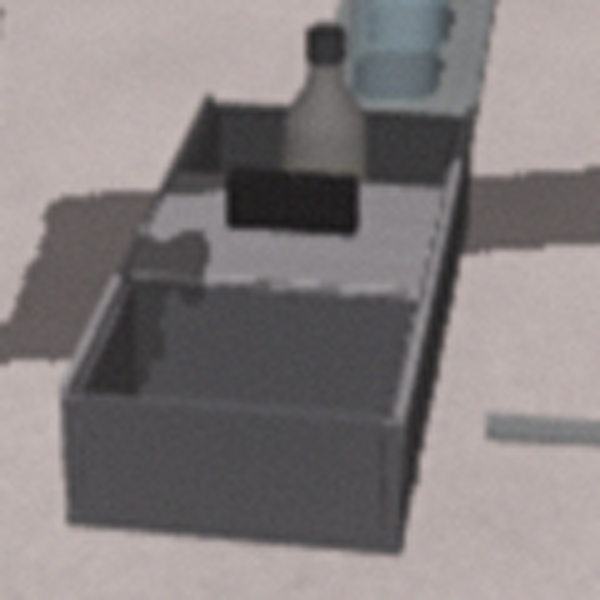

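Run:
```python
from h import *
np.set_printoptions(precision=1,suppress=True)
S='scene0';D='side0';
print('eye top',tri((S,(325.5,191.8)),(D,(249.2,267.5))))
a=tri((S,(278,234.5)),(D,(253,209.6)));b=tri((S,(239,201.3)),(D,(320.4,214.4)));c=tri((S,(146.8,314.3)),(D,(282,149.4)))
print(a,b,c,np.linalg.norm(a[0]-b[0]),np.linalg.norm(a[0]-c[0]))
for uv in [(278,234.5),(239,201.3),(111.3,271.3),(146.8,314.3)]: print(atz(S,uv,67))
for uv in [(253,209.6),(320.4,214.4),(282,149.4)]: print(atz(D,uv,67))
print('rib',tri((S,(198,243)),(D,(298.8,165.5))))
# wrist corners
for uv in [(101,183),(250,180)]: print(atz('wrist0',uv,65))
print('obj')
for uv in [(78,15)]: print(atz('wrist0',uv,0))
print('objs side',atz(D,(329,297),0),atz(D,(319,373),0), 'dropper',atz(D,(151,360),0),'box',[atz(D,p,38) for p in [(207,238),(145,242)]])
```

```text
eye top (array([605. , 180.8,  53.3]), [1.2, 1.2])
(array([637.1,   1.4,  60.6]), [1.5, 1.5]) (array([501. ,   4.9,  61.7]), [1.8, 1.8]) (array([ 627.2, -315.9,   63.6]), [1.1, 1.1]) 136.13752637040022 317.47318491869976
[643.2  -2.4  67. ]
[507.7   1.6  67. ]
[ 496.2 -313.9   67. ]
[ 630.9 -316.5   67. ]
[633.4  11.   67. ]
[499.1  11.8  67. ]
[ 625.2 -309.3   67. ]
rib (array([ 565.1, -153.9,   91.4]), [3.6, 3.6])
[505.2   5.5  65. ]
[646.8   8.4  65. ]
obj
[472.5 163.4   0. ]
objs side [469.2 173.3   0. ] [472.7 334.5   0. ] dropper [715. 347.   0.] box [array([709.7,  80.7,  38. ]), array([822.5, 110.2,  38. ])]
```

Emit:
{"op": "jog_arm", "data": {"increments": [[0.03,-0.017,0,0,0,0,1],[0.06,-0.035,0,0,0,0,1],[0.09,-0.052,0,0,0,0,1],[0.12,-0.07,0,0,0,0,1],[0.12,-0.07,0,0,0,0,1],[0.12,-0.07,0,0,0,0,1]]}}

```text
time: 0.65
ee_pos: [603.3, 122.8, 230.6]
ee_rot: [0.705, 0.709, -0.001, -0.001]
contact_force: [-0.5, -0.9, 0.1]
grip_width: 1.002
```

Run:
```python
from h import *
cap('wrist','w1'); print(status.sense()['ee_pos'],status.sense()['ee_rot'])
```

```text
[604.28766088 120.43729529 230.57677396] [ 7.06519264e-01  7.07693375e-01 -6.88077687e-04 -3.77124942e-04]
```

View pics/w1.png

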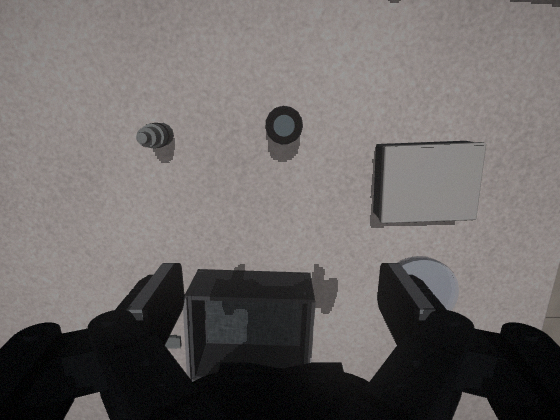

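Run:
```python
from h import *
np.set_printoptions(precision=1,suppress=True)
W='w1'
print(atz(W,(284,124.5),54))
print(tri((W,(284,124.5)),('scene0',(325.5,191.8)),('side0',(249.2,267.5))))
print(atz(W,(187,297),62),atz(W,(314,299),62), tri((W,(187,297)),('wrist0',(102,184))),tri((W,(314,299)),('wrist0',(250,187))))
```

```text
[607.3 181.9  54. ]
(array([605.8, 181.2,  53.4]), [1.7, 0.4, 2.0])
[505.4   3.5  62. ] [640.6   1.9  62. ] (array([505.7,   4.5,  63.9]), [0.3, 0.3]) (array([643.5,  -2.2,  53.3]), [2.2, 2.2])
```

Emit:
{"op": "jog_arm", "data": {"increments": [[0.03,0.001,0.02,0,0,0,1],[0.061,0.002,0.04,0,0,0,1],[0.061,0.002,0.06,0,0,0,1],[0.061,0.002,0.09,0,0,0,1],[0.061,0.002,0.12,0,0,0,1],[0.061,0.002,0.14,0,0,0,1],[0.061,0.002,0.14,0,0,0,1],[0.061,0.002,0.14,0,0,0,1]]}}

```text
time: 1.37
ee_pos: [606.0, 179.5, 89.6]
ee_rot: [0.707, 0.707, -0.002, -0.001]
contact_force: [1.0, 0.6, 0.9]
grip_width: 0.998
```

Run:
```python
from h import *
cap('wrist','w2');cap('side','s2'); print(status.sense()['ee_pos'],status.sense()['ee_rot'])
```

```text
[607.5593894  180.78503578  92.06779965] [7.07052483e-01 7.07160946e-01 3.11904537e-04 2.93299273e-04]
```

View pics/w2.png

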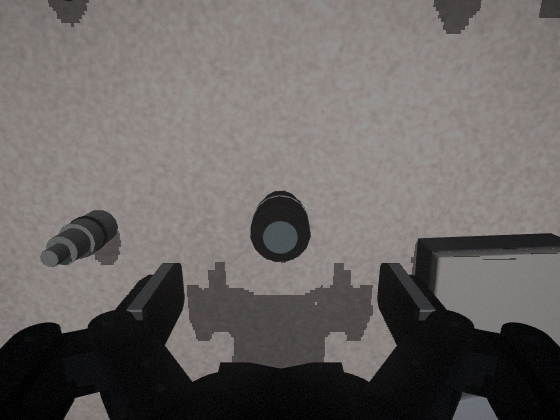

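View pics/s2.png

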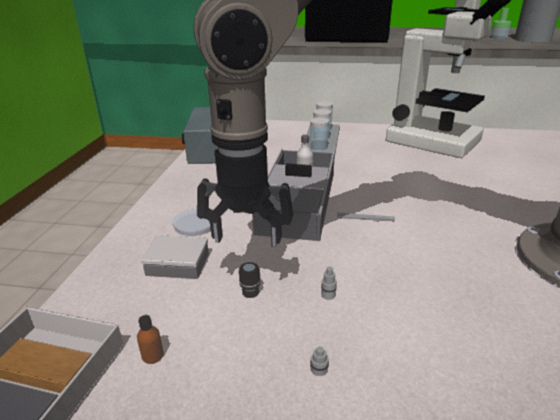

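Run:
```python
from h import *
print(atz('w2',(280,237),54), tri(('w2',(280,237)),('w1',(284,124.5))))
```

```text
[606.93892053 181.30681203  54.        ] (array([607.13034438, 182.0284474 ,  55.83799795]), [0.2, 0.2])
```

Confirmed at (607, 181.5), top at about 54 mm. I'll descend to TCP z of about 13 and close.

Emit:
{"op": "jog_arm", "data": {"increments": [[0.0005,0,0.025,0,0,0,1],[0.0005,0,0.05,0,0,0,1],[0.0005,0,0.07,0,0,0,1],[0.0005,0,0.079,0,0,0,1],[0.0005,0,0.079,0,0,0,1],[0.0005,0,0.079,0,0,0,-1],[0.0005,0,0.079,0,0,0,-1],[0.0005,0,0.079,0,0,0,-1],[0.0005,0,0.079,0,0,0,-1],[0.0005,0,0.079,0,0,0,-1],[0.0005,0,0.079,0,0,0,-1],[0.0005,0,0.079,0,0,0,-1]]}}

```text
time: 2.47
ee_pos: [608.5, 181.6, 14.6]
ee_rot: [0.707, 0.707, 0.001, 0.001]
contact_force: [-1.2, 0.2, 5.4]
grip_width: 0.409
```

Emit:
{"op": "jog_arm", "data": {"increments": [[0,0,0,0,0,0,-1],[0,0,0,0,0,0,-1],[0,0,0,0,0,0,-1],[0,0,0,0,0,0,-1]]}}

```text
time: 2.8
ee_pos: [608.4, 181.6, 14.6]
ee_rot: [0.707, 0.707, 0.001, 0.001]
contact_force: [-0.7, -0.1, 0.6]
grip_width: 0.403
```

Run:
```python
from h import *
cap('wrist','w3');cap('side','s3'); s=status.sense();print(s['ee_pos'],s['ee_rot'],s['grip_width'],s['contact_force'])
a=cv2.imread('pics/w3.png');b=cv2.imread('pics/s3.png')
cv2.imwrite('pics/c3.png',np.hstack([cv2.resize(a[140:340,180:380],(400,400)),cv2.resize(b[220:320,200:300],(400,400))]))
```

```text
[608.44895224 181.62572198  14.62714763] [7.07058765e-01 7.07153527e-01 1.15526977e-03 6.76255283e-04] 0.4054649252557569 [ 0.20892504 -0.40800201  0.3568409 ]
```

View pics/c3.png

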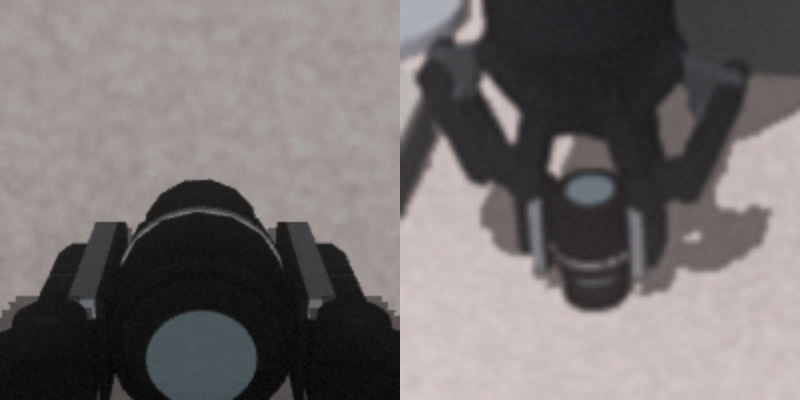

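Emit:
{"op": "jog_arm", "data": {"increments": [[0,0,-0.02,0,0,0,-1],[0,0,-0.045,0,0,0,-1],[0,0,-0.07,0,0,0,-1],[0,0,-0.095,0,0,0,-1],[0,0,-0.12,0,0,0,-1],[-0.02,-0.003,-0.14,0,0,0,-1],[-0.045,-0.007,-0.14,0,0,0,-1],[-0.07,-0.011,-0.14,0,0,0,-1],[-0.095,-0.015,-0.14,0,0,0,-1],[-0.12,-0.02,-0.14,0,0,0,-1],[-0.14,-0.023,-0.14,0,0,0,-1],[-0.14,-0.023,-0.14,0,0,0,-1]]}}

```text
time: 3.9
ee_pos: [584.1, 35.2, 154.2]
ee_rot: [0.709, 0.705, -0.0, 0.001]
contact_force: [0.0, -0.6, -1.5]
grip_width: 0.408
```

Run:
```python
from h import *
cap('wrist','w4');cap('scene','c4'); s=status.sense();print(s['ee_pos'],s['ee_rot'],s['grip_width'],s['contact_force'])
```

```text
[584.89518297  40.56608169 154.34565162] [7.07817676e-01 7.06394184e-01 1.01253294e-03 6.07228083e-04] 0.4079356033281845 [-0.71912551  1.35980835 -2.02352568]
```

View pics/w4.png

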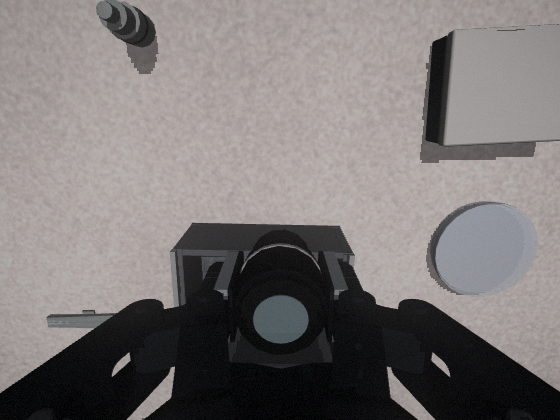

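View pics/c4.png

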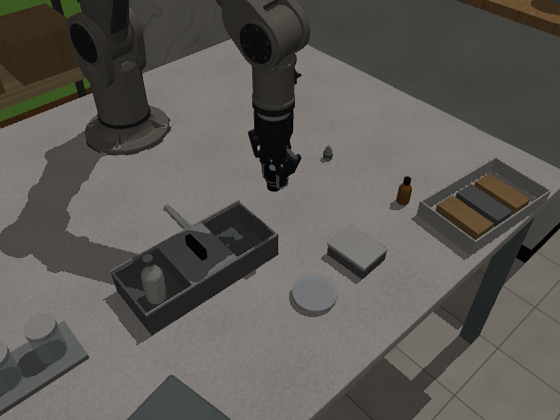

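Run:
```python
from h import *
print(atz('w4',(172,250),64),atz('w4',(354,254),64))
```

```text
[502.81208032   5.34889935  64.        ] [641.55779471   0.93367062  64.        ]
```

Emit:
{"op": "jog_arm", "data": {"increments": [[-0.02,-0.003,0,0,0,0,-1],[-0.045,-0.007,0,0,0,0,-1],[-0.07,-0.011,0,0,0,0,-1],[-0.09,-0.014,0,0,0,0,-1],[-0.093,-0.014,0,0,0,0,-1],[-0.093,-0.014,0,0,0,0,-1],[-0.093,-0.014,0,0,0,0,-1]]}}

```text
time: 4.58
ee_pos: [571.2, -50.3, 154.3]
ee_rot: [0.707, 0.707, 0.002, 0.0]
contact_force: [-0.4, 0.9, -1.5]
grip_width: 0.402
```

Run:
```python
from h import *
cap('wrist','w5');cap('scene','c5');cap('side','s5'); s=status.sense();print(s['ee_pos'],s['ee_rot'],s['grip_width'],s['contact_force'])
a=cv2.imread('pics/c5.png')[170:310,120:300];b=cv2.imread('pics/s5.png')[100:240,220:400]
cv2.imwrite('pics/x5.png',np.vstack([cv2.resize(a,None,fx=2,fy=2),cv2.resize(b,None,fx=2,fy=2)]))
```

```text
[571.09766789 -50.19550756 154.22931425] [7.06767314e-01 7.07444655e-01 1.37549688e-03 3.63620751e-04] 0.40518766116376903 [ 0.53255578 -0.42469202 -2.53364784]
```

View pics/x5.png

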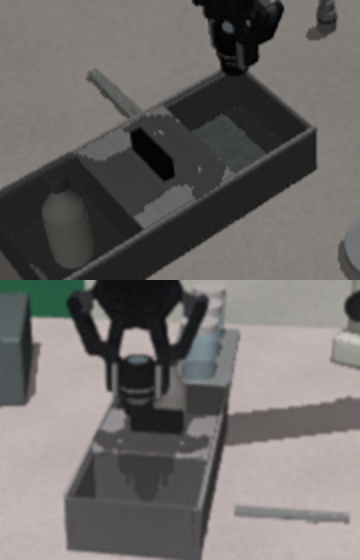

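View pics/w5.png

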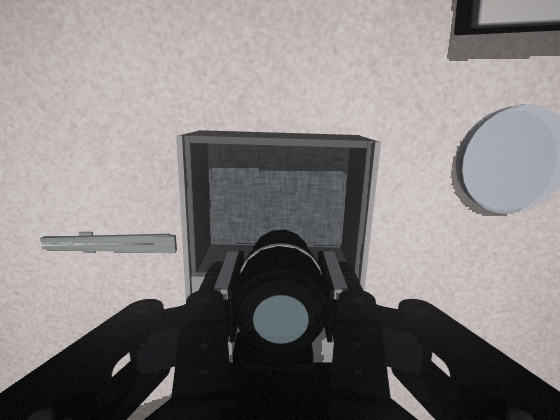

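Run:
```python
from h import *
for uv in [(209,168),(344,171),(209,247),(345,246)]: print(atz('w5',uv,7))
for uv in [(178,136),(379,142)]: print(atz('w5',uv,65))
print(proj('w5',[571,-50,7]))
```

```text
[510.05233934 -27.07208258   7.        ]
[629.16796356 -29.84782918   7.        ]
[ 505.46981261 -102.19315016    7.        ]
[ 633.95623632 -101.3950341     7.        ]
[502.58262393   4.74370693  65.        ]
[6.40812385e+02 6.06689019e-01 6.50000000e+01]
[278.26044876 193.22225223]
```

Emit:
{"op": "jog_arm", "data": {"increments": [[-0.002,-0.001,0.025,0,0,0,-1],[-0.002,-0.001,0.05,0,0,0,-1],[-0.002,-0.001,0.075,0,0,0,-1],[-0.002,-0.001,0.1,0,0,0,-1],[-0.002,-0.001,0.117,0,0,0,-1],[-0.002,-0.001,0.127,0,0,0,-1],[-0.002,-0.001,0.13,0,0,0,-1],[-0.002,-0.001,0.13,0,0,0,-1],[-0.002,-0.001,0.13,0,0,0,-1]]}}

```text
time: 5.48
ee_pos: [571.3, -51.6, 25.1]
ee_rot: [0.707, 0.708, 0.002, 0.001]
contact_force: [0.6, -0.5, -0.2]
grip_width: 0.407
```

Run:
```python
from h import *
s=status.sense();print(s['ee_pos'],s['ee_rot'],s['grip_width'],s['contact_force'])
```

```text
[571.28325045 -51.62641339  25.09285325] [0.70657806 0.70763196 0.00193835 0.00083266] 0.40661704887726335 [ 0.55614703 -0.51342125 -0.22952827]
```

Emit:
{"op": "jog_arm", "data": {"increments": [[0,0,0.001,0,0,0,-1],[0,0,0.002,0,0,0,-1],[0,0,0.003,0,0,0,-1],[0,0,0.0035,0,0,0,-1],[0,0,0.0035,0,0,0,-1],[0,0,0.0035,0,0,0,-1]]}}

```text
time: 5.98
ee_pos: [571.3, -51.6, 21.7]
ee_rot: [0.707, 0.708, 0.002, 0.001]
contact_force: [-0.6, -0.6, -1.7]
grip_width: 0.4
```

Emit:
{"op": "jog_arm", "data": {"increments": [[0,0,0.0005,0,0,0,-1],[0,0,0.001,0,0,0,-1],[0,0,0.001,0,0,0,-1],[0,0,0.001,0,0,0,-1]]}}

```text
time: 6.32
ee_pos: [571.3, -51.6, 21.5]
ee_rot: [0.707, 0.708, 0.002, 0.001]
contact_force: [-2.8, -0.2, 8.6]
grip_width: 0.407
```

Run:
```python
from h import *
s=status.sense();print(s['ee_pos'],s['ee_rot'],s['grip_width'],s['contact_force'])
```

```text
[571.34736015 -51.62193046  21.53122612] [0.7066402  0.70756968 0.00202028 0.00083597] 0.4067975998079869 [-2.7559625  -0.17803408  8.55116852]
```

Emit:
{"op": "jog_arm", "data": {"increments": [[0,0,-0.0005,0,0,0,0.25],[0,0,-0.0005,0,0,0,0.25],[0,0,-0.0005,0,0,0,0.25],[0,0,-0.0005,0,0,0,0.25],[0,0,-0.0005,0,0,0,0.25],[0,0,-0.0005,0,0,0,0.25]]}}

```text
time: 6.82
ee_pos: [571.3, -51.7, 21.9]
ee_rot: [0.707, 0.708, 0.002, 0.001]
contact_force: [-0.0, -0.4, -0.2]
grip_width: 0.629
```

Emit:
{"op": "jog_arm", "data": {"increments": [[0,0,-0.01,0,0,0,0.25],[0,0,-0.03,0,0,0,0.25],[0,0,-0.055,0,0,0,0.25],[0,0,-0.08,0,0,0,0.25],[0,0,-0.11,0,0,0,0.25],[0,0,-0.14,0,0,0,0.25],[0,0,-0.14,0,0,0,0.25]]}}

```text
time: 7.4
ee_pos: [574.5, -52.1, 168.7]
ee_rot: [0.707, 0.707, 0.006, 0.004]
contact_force: [1.1, 0.9, 0.3]
grip_width: 0.624
```

Run:
```python
from h import *
cap('wrist','w6');cap('scene','c6'); s=status.sense();print(s['ee_pos'],s['ee_rot'],s['grip_width'],s['contact_force'])
a=cv2.imread('pics/c6.png')[170:320,100:300]
cv2.imwrite('pics/x6.png',cv2.convertScaleAbs(cv2.resize(a,None,fx=4,fy=4,interpolation=cv2.INTER_CUBIC),alpha=1.6))
```

```text
[571.6710812  -51.9140069  163.82191362] [0.70668938 0.70751378 0.00321776 0.00200568] 0.6236009088388269 [ 0.53898436  0.41816151 -0.21972798]
```

View pics/x6.png

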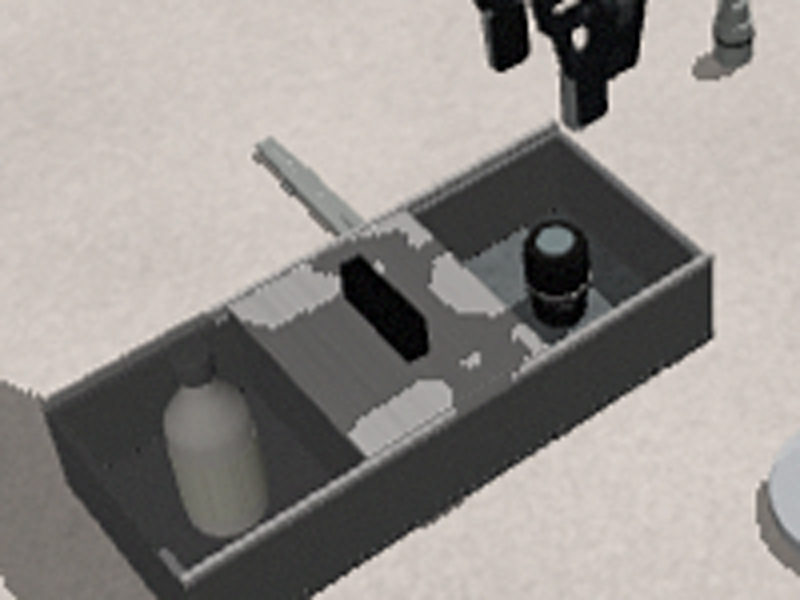

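View pics/w6.png

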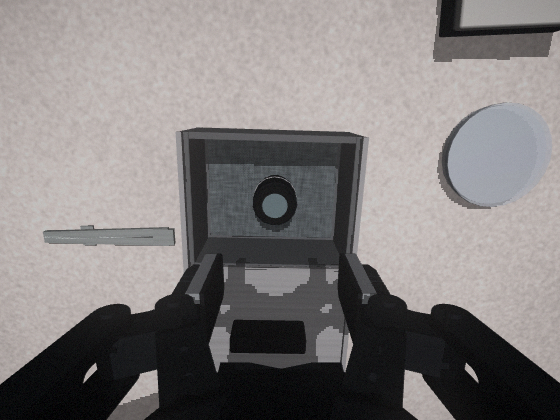

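Run:
```python
from h import *
np.set_printoptions(precision=1,suppress=True)
print('eye',tri(('w6',(275,206)),('c6',(100+555/4,170+238/4))))
for uv in [(234,321),(305,321),(229,352),(305,353)]: print(atz('w6',uv,93))
print('ribs pts',atz('c6',(100+343/4,170+262/4),93),atz('c6',(100+360/4,170+257/4),93),atz('c6',(100+426/4,170+332/4),93),atz('c6',(100+412/4,170+340/4),93))
print('tri end', tri(('w6',(234,321)),('c6',(100+360/4,170+257/4))), tri(('w6',(305,321)),('c6',(100+427/4,170+330/4))))
print('bottle', atz('side0',(304.5,138),115),atz('c6',(100+197/4,170+355/4),120))
```

```text
eye (array([572.9, -52. ,  62.7]), [0.3, 0.3])
[ 541.5 -134.2   93. ]
[ 595.7 -134.7   93. ]
[ 536.5 -162.3   93. ]
[ 596.3 -164.    93. ]
ribs pts [ 537.  -160.6   93. ] [ 540.  -152.1   93. ] [ 603.8 -157.6   93. ] [ 603.5 -165.9   93. ]
tri end (array([ 535.9, -145.7,   81.9]), [4.8, 4.8]) (array([ 594.8, -148.1,   77.9]), [3.4, 3.4])
bottle [ 562.7 -272.   115. ] [ 563.9 -259.   120. ]
```

Emit:
{"op": "jog_arm", "data": {"increments": [[-0.03,-0.001,0,0,0,0,-1],[-0.06,-0.002,0,0,0,0,-1],[-0.09,-0.003,0,0,0,0,-1],[-0.12,-0.005,0,0,0,0,-1],[-0.132,-0.006,0,0,0,0,-1],[-0.132,-0.006,0,0,0,0,-1],[-0.132,-0.006,0,0,0,0,-1],[-0.132,-0.006,0,0,0,0,-1],[-0.132,-0.006,0,0,0,0,-1]]}}

```text
time: 8.25
ee_pos: [566.1, -181.6, 163.2]
ee_rot: [0.706, 0.709, 0.003, 0.001]
contact_force: [-0.1, 0.1, 0.7]
grip_width: 0.003
```

Run:
```python
from h import *
cap('wrist','w7');cap('scene','c7'); s=status.sense();print(s['ee_pos'],s['ee_rot'],s['grip_width'],s['contact_force'])
```

```text
[ 566.1058634  -182.13791789  163.42511975] [0.70580034 0.70840073 0.0033736  0.00170448] -0.00021108829783551418 [-0.04655838 -0.48438067  0.3684728 ]
```

View pics/w7.png

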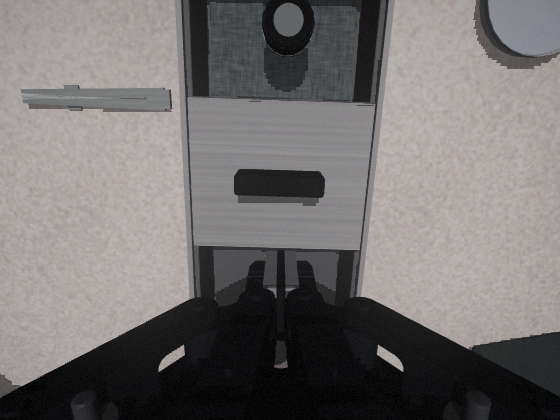

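View pics/c7.png

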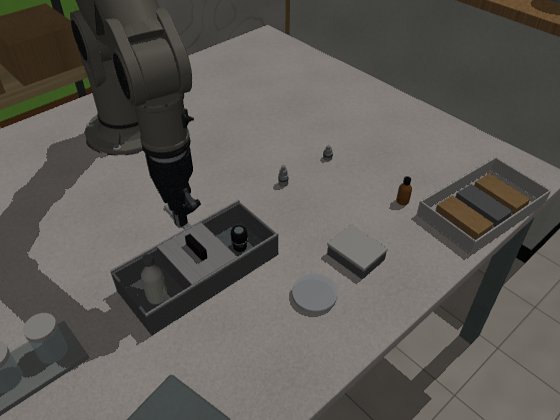

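Run:
```python
from h import *
for uv,z in [((235,195),93),((324,197),93),((279,170),93),((279,101),67),((279,248),67)]: print(atz('w7',uv,z))
print(tri(('w7',(288,20)),('w6',(275,206))))
```

```text
[ 537.71981387 -163.43818034   93.        ]
[ 596.70294966 -164.69163163   93.        ]
[ 566.77869113 -146.69103659   93.        ]
[ 566.7513085  -103.39926727   67.        ]
[ 567.03466658 -212.45711701   67.        ]
(array([572.82007535, -52.27670567,  61.16661004]), [0.2, 0.2])
```

Emit:
{"op": "jog_arm", "data": {"increments": [[0,0,0.025,0,0,0,-1],[0,0,0.05,0,0,0,-1],[0,0,0.07,0,0,0,-1],[0,0,0.08,0,0,0,-1],[0,0,0.086,0,0,0,-1],[0,0,0.086,0,0,0,-1],[0,0,0.086,0,0,0,-1]]}}

```text
time: 8.93
ee_pos: [567.4, -181.9, 78.1]
ee_rot: [0.706, 0.708, 0.004, 0.002]
contact_force: [-0.3, -0.3, 0.5]
grip_width: -0.001
```

Run:
```python
from h import *
cap('side','s8');cap('scene','c8'); s=status.sense();print(s['ee_pos'],s['ee_rot'],s['grip_width'],s['contact_force'])
a=cv2.imread('pics/c8.png')[170:310,100:290];b=cv2.imread('pics/s8.png')[100:240,210:400]
cv2.imwrite('pics/x8.png',np.hstack([cv2.resize(a,None,fx=2.1,fy=2.1),cv2.resize(b,None,fx=2.1,fy=2.1)]))
```

```text
[ 567.74546155 -182.10637992   78.73501427] [0.70576969 0.70842501 0.00400598 0.00266459] 0.002296029698989807 [-0.42849939  0.29515442 -0.48396755]
```

View pics/x8.png

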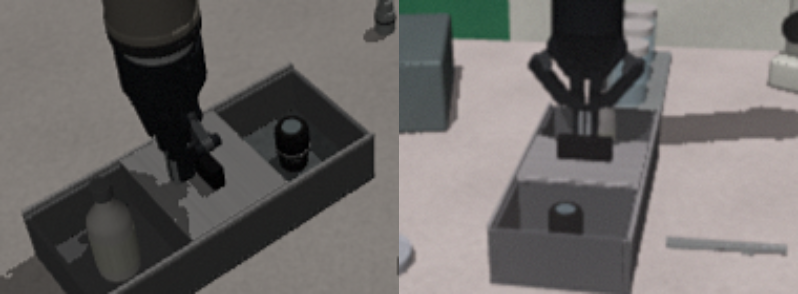

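Emit:
{"op": "jog_arm", "data": {"increments": [[0.006,0,0,0,0,0,-1],[0.01,0,0,0,0,0,-1],[0.015,0,0,0,0,0,-1],[0.02,0,0,0,0,0,-1],[0.027,0.001,0,0,0,0,-1],[0.034,0.001,0,0,0,0,-1],[0.041,0.001,0,0,0,0,-1],[0.048,0.001,0,0,0,0,-1],[0.055,0.001,0,0,0,0,-1],[0.06,0.002,0,0,0,0,-1],[0.06,0.002,0,0,0,0,-1]]}}

```text
time: 9.95
ee_pos: [569.2, -120.0, 78.6]
ee_rot: [0.705, 0.709, 0.004, 0.002]
contact_force: [-0.4, -0.6, -0.3]
grip_width: 0.002
```

Emit:
{"op": "jog_arm", "data": {"increments": [[0.005,0,0,0,0,0,-1],[0.01,0,0,0,0,0,-1],[0.015,0,0,0,0,0,-1],[0.02,0,0,0,0,0,-1],[0.025,0.001,0,0,0,0,-1],[0.03,0.001,0,0,0,0,-1],[0.035,0.001,0,0,0,0,-1],[0.04,0.001,0,0,0,0,-1],[0.04,0.001,0,0,0,0,-1]]}}

```text
time: 10.7
ee_pos: [570.0, -78.3, 78.6]
ee_rot: [0.704, 0.71, 0.004, 0.001]
contact_force: [-0.3, 0.1, -0.6]
grip_width: -0.002
```

Run:
```python
from h import *
cap('side','s9');cap('scene','c9'); s=status.sense();print(s['ee_pos'],s['ee_rot'],s['grip_width'],s['contact_force'])
a=cv2.imread('pics/c9.png')[170:310,100:290];b=cv2.imread('pics/s9.png')[100:240,210:400]
cv2.imwrite('pics/x9.png',np.hstack([cv2.resize(a,None,fx=2.1,fy=2.1),cv2.resize(b,None,fx=2.1,fy=2.1)]))
```

```text
[569.86118553 -79.27403093  78.64826812] [0.70472726 0.70946518 0.00403454 0.00154165] -0.005608468226121901 [0.88830345 0.33084179 0.37209959]
```

View pics/x9.png

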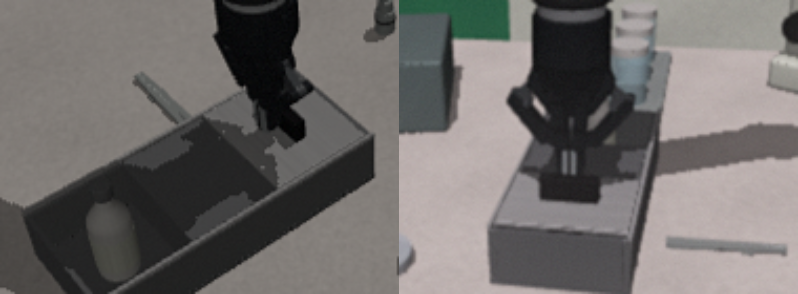

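Emit:
{"op": "jog_arm", "data": {"increments": [[0.002,0,0,0,0,0,-1],[0.004,0,0,0,0,0,-1],[0.006,0,0,0,0,0,-1],[0.007,0,0,0,0,0,-1],[0.007,0,0,0,0,0,-1]]}}

```text
time: 11.22
ee_pos: [569.9, -72.0, 78.7]
ee_rot: [0.705, 0.71, 0.004, 0.002]
contact_force: [0.3, -0.3, -0.9]
grip_width: 0.0
```

Emit:
{"op": "jog_arm", "data": {"increments": [[0.001,0,0,0,0,0,-1],[0.002,0,0,0,0,0,-1],[0.003,0,0,0,0,0,-1],[0.003,0,0,0,0,0,-1]]}}

```text
time: 11.55
ee_pos: [569.9, -69.9, 78.7]
ee_rot: [0.705, 0.709, 0.004, 0.002]
contact_force: [1.1, -3.5, -0.4]
grip_width: -0.002
```

Emit:
{"op": "jog_arm", "data": {"increments": [[0.001,0,0,0,0,0,-1],[0.002,0,0,0,0,0,-1],[0.002,0,0,0,0,0,-1]]}}

```text
time: 11.8
ee_pos: [569.9, -69.8, 78.7]
ee_rot: [0.705, 0.709, 0.003, 0.003]
contact_force: [0.6, -8.2, -1.7]
grip_width: -0.0
```

Emit:
{"op": "jog_arm", "data": {"increments": [[0.001,0,0,0,0,0,-1],[0.002,0,0,0,0,0,-1],[0.003,0,0,0,0,0,-1],[0.003,0,0,0,0,0,-1]]}}

```text
time: 12.13
ee_pos: [569.8, -69.8, 78.8]
ee_rot: [0.706, 0.708, 0.002, 0.004]
contact_force: [1.4, -9.5, -2.2]
grip_width: -0.001
```

Emit:
{"op": "jog_arm", "data": {"increments": [[-0.006,0,0,0,0,0,-1],[-0.015,0,0,0,0,0,-1],[-0.025,0,0,0,0,0,-1],[-0.025,0,-0.02,0,0,0,-1],[-0.025,0,-0.05,0,0,0,-1],[-0.025,0,-0.08,0,0,0,-1],[-0.025,0,-0.11,0,0,0,-1],[-0.025,0,-0.13,0,0,0,-1],[-0.025,0,-0.13,0,0,0,-1],[-0.025,0,-0.13,0,0,0,-1]]}}

```text
time: 12.97
ee_pos: [569.4, -94.6, 210.0]
ee_rot: [0.706, 0.708, 0.003, 0.005]
contact_force: [-0.8, 0.8, -0.0]
grip_width: 0.004
```

Run:
```python
from h import *
cap('wrist','w10');cap('scene','c10');cap('side','s10'); s=status.sense();print(s['ee_pos'],s['grip_width'],s['contact_force'])
a=cv2.imread('pics/c10.png')
cv2.imwrite('pics/x10.png',cv2.convertScaleAbs(cv2.resize(a[170:320,100:300],None,fx=4,fy=4,interpolation=cv2.INTER_CUBIC),alpha=1.6))
```

```text
[567.76360526 -94.38550808 207.40852191] -0.0007328273508720348 [-0.72691485  0.759307   -0.40755046]
```

View pics/x10.png

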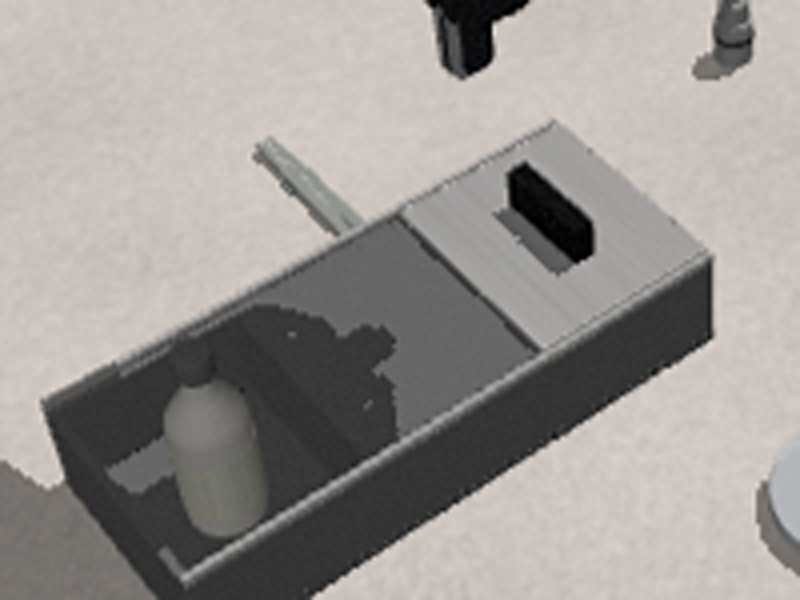

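View pics/w10.png

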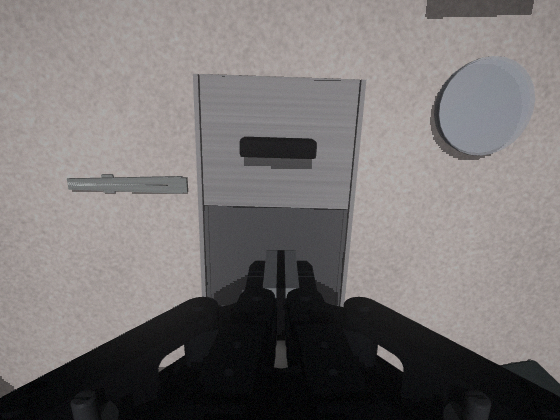

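View pics/s10.png

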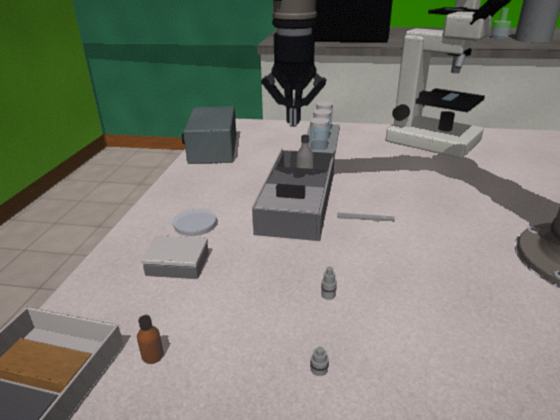

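Run:
```python
from h import *
a=atz('w10',(205,206),67);b=atz('w10',(348,209),67);c=atz('w10',(198,75),67);d=atz('w10',(362,80),67);print(a,b,c,d,(a+b+c+d)/4)
ctrl.sign_off()
```

```text
[ 504.84234865 -105.45480087   67.        ] [ 633.36875118 -108.44802807   67.        ] [506.09149575   3.88518213  67.        ] [6.38135046e+02 5.45605730e-01 6.70000000e+01] [570.6094104  -52.36801027  67.        ]
the job is handed in; nothing more can be done
```

The eyepiece is in the empty +y bay (bay_left), released and upright, with the dust cover slid over it. I handed the job in about 13 s into the 43 s allowed.

- **Eyepiece:** I gripped it by its body at about (607, 182) mm and lowered it until it pressed on the felt with about 9 N. I then opened the fingers and withdrew. Two wrist views put its top at (573, −52, 61) mm, which matches 54 mm of eyepiece on a floor 7 mm high, and the pictures show it upright. It was not seen again once the cover was over it.
- **Cover:** I pushed the rib with closed fingers until it stopped. The tool stayed at y = −69.8 mm while the force rose to about 9.5 N, against about 2 N of sliding friction. In the last wrist picture the plate is centred at (571, −52) mm and its edge is level with the keeper's end wall.
- **Cleaner bottle and other things:** In the final pictures the bottle stands in the other bay and everything in view looks unmoved. I did not measure their positions again. The arm finished clear of everything, reading under 1 N.

**Checks that disagreed:** The first scene-and-wrist estimate of the placed eyepiece's top was 62.7 mm, within the calibration error. Two attempts to triangulate points did not fit well, one on the rib ends and one on a keeper corner, probably because I picked different edges in the two views. I used the known heights for those instead.

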